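# Load the vial station and latch its door

## Task

Load the vial tray: hold the tray's green release button down while sliding the tray fully home into the station. Then push the station's door shut until its sprung latch snaps in behind the strike, and take the hand away. Do not knock the bottle, jar or mouse about.

Things in the scene. Friction and masses are not known exactly. Their poses are not given: they have to be found in the camera images.
- station: Fixed open-topped white vial bay, 176 mm wide. Origin: on the bench under the middle of the doorway, in the plane of the shut door's inner face; x points into the bay, y to the hinge side. Base plate 6 mm thick, x = -115 to 170 mm. Side walls (inner faces y = +-78 mm, tops 75 mm high) x = 14 to 170 mm; back wall 158 to 170 mm. Rail along x through the doorway: 48 mm wide, top 20 mm high.
- tray (a joint): Aluminium vial tray, 90 mm wide, sliding along the station's x. Value in m: 0 = fully home against its stop, growing as it comes out (station -x), to 0.095. A toothed lock (6 mm pitch) holds it (over 30 N) unless the release button is held down, and clicks into the next notch when the button comes up; with it down it slides with 1 N. Home, its front lip (36 mm high) is at station x = 8 mm.
- release (a joint): The green release button in the tray's front. Value in m: about 0 = up (locked), 0.008 = fully down; the lock lets go at 0.005. It starts to give at about 3.5 N and is fully down at about 5 N; it springs up when let go. While the tray is more than 8 mm out it blocks the door.
- release_top (a point): Centre of the green button's top face (30 mm along the slide, 46 mm across), 50 mm above the bench when up; moves with tray and button, axes as the station's. Behind it (towards the bay) is an upright dark fin to push on: 8 mm thick, 60 mm across, top 73 mm high, near face 19 mm from the button's centre; behind that 12 vials, tops 61 mm high. With the tray home it is at station x = 29 mm.
- door (a joint): Slate grey door, 146 mm wide, 12 mm thick, 22 to 76 mm above the bench, on an upright hinge at the bay's +y side. Value in rad: 0 = shut, growing as it opens towards the robot (1.57 = square to the doorway), to 2.05. Swings easily, stays where left. Latched it reads -0.012 to 0.016. From about 0.085 rad on the tongue rides over the strike: pushing at the pad takes 3 to 7 N until it snaps in.
- door_hinge (a point): Point on the upright hinge axis, at station (0, 75 mm), 47 mm above the bench; it is part of the door: its axes are parallel to the station's when the door is shut, and the door leaf extends along its -y; the leaf's outer face looks along its -x.
- door_push (a point): Centre of the outer face of the orange push pad (36 mm by 44 mm) on the door's outer face near its free edge, 120 mm from the hinge axis along the leaf, 15 mm out from the hinge plane, 47 mm above the bench; its axes are the door's.
- tongue (a joint): Brass latch tongue at the door's free edge, bevelled at 45 degrees on the closing side, on a spring of about 3 N. Value in m: 0 = fully out, growing as it is pushed into the door, up to 0.009.
- tongue_tip (a point): Tip of the brass tongue, which stands about 12 mm out of the door's free edge, 52 mm above the bench. It catches behind a steel strike plate at the doorway's -y post.
- reagent: Bystander: loose amber reagent bottle, 56 mm across, 105 mm tall, standing beside the station. Origin: centre of its underside.
- jar: Bystander: loose white jar with blue cap, 52 mm across, 60 mm tall, standing beside the station. Origin: centre of its underside.
- mouse: Bystander: loose white computer mouse, 100 by 58 by 32 mm. Origin: centre of its underside.

How it is judged:
On the way, in this order (a step that is already met when the one before it is completed fails the run):
1. the tray is slid fully home (within 4 mm of its stop) and the release button is up again (value of joint tray below 0.004 m and value of joint release below 0.0015 m), for 0.2 s.
2. the door is shut and its tongue has snapped out behind the strike (value of joint door below 0.022 rad and value of joint tongue below 0.0025 m), for 0.2 s.
At the end, for the whole second after the job is handed in: The tray is within 4 mm of fully home with its release button up; the door is latched: within 0.022 rad of shut with the tongue out to within 2.5 mm (all of step 1 and all of step 2); the robot touches nothing.
It fails at once if the tray is forced along its rail with the release button up (value of joint release below 0.003 m and (velocity of joint tray below -0.06 m/s or velocity of joint tray above 0.06 m/s)).
It fails at once if the reagent bottle is moved by more than 20 mm or tipped (distance of reagent from where it was at the start of the episode above 0.02 m or angle between reagent's own z axis and vertical above 0.5 rad).
It fails at once if the jar is moved by more than 20 mm or tipped (distance of jar from where it was at the start of the episode above 0.02 m or angle between jar's own z axis and vertical above 0.5 rad).
It fails at once if the mouse is moved by more than 20 mm (distance of mouse from where it was at the start of the episode above 0.02 m).
It also fails if it takes over 51 s, if anything falls off the work surface, if the arm or the gripper's body presses on something with over 40 N, if the wrist force passes 120 N, or if a joint passes its speed limit or range.

## Robot

A 6-joint arm with a two-finger parallel gripper is mounted at the origin on the work surface. World frame = base frame: x ahead of the robot, y to its left, z up, the work surface at z = 0. Lengths are in m, angles in rad, forces in N, time in s.
With the tool pointing down it reaches from about 0.35 to 0.775 m from the base axis. Payload 5.5 kg.
Tool frame: the origin (TCP) lies midway between the tips of the shut fingers; the grasp point (between the pads) lies 19 mm behind it; z points along the fingers, y is the line along which they close (so a half turn about z gives the same grasp; the last joint's range is limited). The gripper opens to 85 mm and grips with 20 to 120 N. Pads are 22 mm wide; open, the fingers measure 114 mm over their backs; the gripper's body (76 mm by 85 mm) begins 54 mm behind the grasp point. The pads swing forward as they close: fully open they stand 13 mm farther back than shut.
Start: joints at [1.099, 0.313, 0.046, 1.304, 0, 1.431], TCP at [0.187, 0.544, 0.231] pointing down, gripper open.
Joint ranges: [-2.76, 2.76], [-0.86, 1.69], [-1.03, 1.26], [-2.2, 2.34], [-1.47, 1.5], [-3.14, 3.14]. Speed limits (rad/s): [2.57, 2.57, 3.14, 3.14, 3.14, 3.14].

## Interface

Orientations are given as a unit quaternion [w, x, y, z].
In Python, from station import arm gives the robot as it stands. The module is installed in compiled form; this text tells all that it offers.
- The arm moves only by the shell command python3 -m crank 'ROWS' [FORCE]. ROWS is JSON, a list of rows, each a list of 3 entries, a list of its own where there are three numbers: the opening, from -1 (shut) to 1 (fully open), so that 0 is half open, then the shift along the tool's x, y, z in mm, then the turn about the tool's z in rad. A call has exactly 5 rows; each row shifts and turns the commanded pose from where the row before left it, along the tool's axes as they then stand; what a row does not reach is not made up. A row lasts 1/8 s, in which the tool goes at most 62.5 mm and 10.7 degrees, less where a joint would pass 70% of its speed; a pose out of reach is approached as far as the arm can. A call is refused whole if a number of a shift passes 62.5 or a number of a turn 0.188, either way. A call with a gripper value outside its range is refused whole. The fingers move at their own pace and stop on an object; FORCE is the grip in N (left out, the last holds). Time passes only in rows, so rows that do not move let the fingers close, or fill a call up. It gives the time, the measured TCP pose, the force, the opening and the grip force at its end, in the units of the state.
- arm.sense(): the state, without advancing time (a new reading comes with each control period).
- arm.capture(name): name is "side" or "top"; returns (picture, depth): 384x512x3 uint8, red, green, blue; 384x512 float32, m along the optical axis (not along the pixel's ray), 0 where there is no reading.
- arm.get_calibration(name): a dict with "mtx" (3x3 intrinsics, pixels), "position" and "rotation" of the camera in the world. Camera axes: x right, y down, z forward; pixel columns grow to the right and rows downward; lengths in m; the calibration is good to about 2 mm. A picture is of the moment at which its call begins. get_calibration takes no time and is no camera call.
- arm.close_job(): hands the job in; it is judged then, once.
The state is a dict: "clock": time; "qpos": joint angles; "qvel": joint speeds; "effort": joint torques, N m; "tcp_pos": TCP position; "tcp_rot": TCP orientation; "ft_force": force on the tool from outside, world axes, zero at the start; "torque": the same for the moment, N m; "opening": opening from 0.0 (shut) to 1.0 (fully open); "grasp_force": force on a finger pad.
Only numpy, scipy, OpenCV 4.12 (cv2) and the standard library are available. Lean on these libraries where they do the work, as an engineer would, in place of code of your own. Each camera call takes 0.05 s, during which the arm holds its last target. There are 200 camera calls.

## Working session

There is one attempt and no reset: what is moved stays moved. The work goes in short steps, Python scripts to look and compute and a shell command to move; the robot and the scene stay as the last step left them, time stands still between calls to the robot, and variables do not carry over. Pictures are saved under pics/ and viewed, at most 10 in all, crops included, and the job is handed in when it is done.

```bash
mkdir -p pics
python3 - <<'E'
from station import arm
import cv2,numpy as np
for n in("top","side"):
    p,d=arm.capture(n); cv2.imwrite(f"pics/{n}0.png",p[:,:,::-1]); np.save(f"{n}0.npy",d)
    c=arm.get_calibration(n); print(n,c)
s=arm.sense(); print(s)
E
```

```text
top {'mtx': array([[479.2771242 ,   0.        , 254.24180472],
       [  0.        , 479.2771242 , 187.64530554],
       [  0.        ,   0.        ,   1.        ]]), 'position': array([ 0.46686744, -0.02056133,  1.09937664]), 'rotation': array([ 0.05145   , -0.70381158,  0.70662437, -0.05180892])}
side {'mtx': array([[393.19402547,   0.        , 252.96178199],
       [  0.        , 393.19402547, 194.97989854],
       [  0.        ,   0.        ,   1.        ]]), 'position': array([0.29384675, 0.53301183, 0.53934599]), 'rotation': array([ 0.10952536, -0.22785335,  0.8659462 , -0.43153704])}
{'clock': 0.1, 'qpos': array([1.09940208e+00, 3.13902675e-01, 4.51192820e-02, 1.30360710e+00,
       3.97597645e-05, 1.43121808e+00]), 'qvel': array([-0.00270983, -0.00028875,  0.00389916,  0.00068652, -0.00141212,
        0.0011393 ]), 'effort': array([ 2.83096204e-03, -4.81723487e+01,  2.99245334e+01,  1.27376779e-02,
       -1.24047460e-04,  1.38458887e-06]), 'tcp_pos': array([0.18709487, 0.54324109, 0.23052183]), 'tcp_rot': array([-2.58687314e-04,  1.65147895e-01,  9.86268491e-01, -7.54198471e-04]), 'ft_force': array([ 0.59179501,  1.50980233, -0.32442931]), 'torque': array([ 0.03966133,  0.030892  , -0.04460069]), 'grasp_force': 0.0, 'opening': 0.9980689567640136}
```

View pics/top0.png

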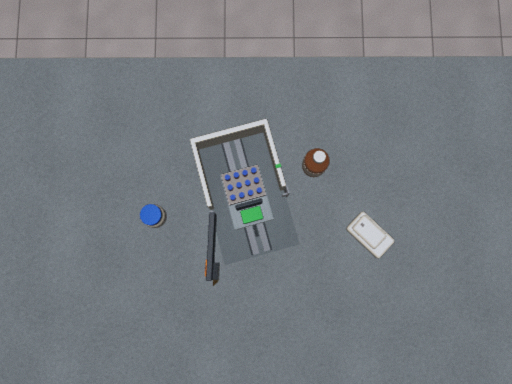

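View pics/side0.png

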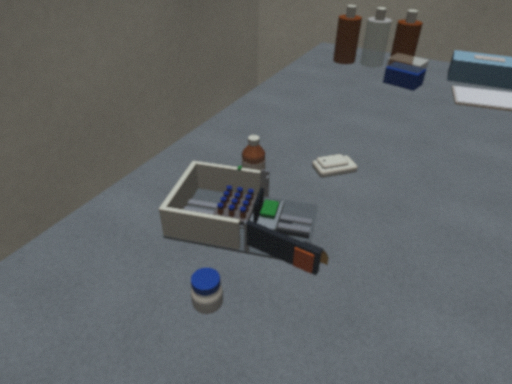

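```bash
cat > h.py <<'E'
from station import arm
import numpy as np,cv2
from scipy.spatial.transform import Rotation as R
def cloud(n,d):
    c=arm.get_calibration(n);K=c["mtx"];v,u=np.mgrid[:d.shape[0],:d.shape[1]]
    P=np.stack([(u-K[0,2])/K[0,0]*d,(v-K[1,2])/K[1,1]*d,d],-1)
    return P@R.from_quat(c["rotation"],scalar_first=True).as_matrix().T+c["position"]
def look(n):
    p,d=arm.capture(n);return p,cloud(n,d)
def green(p):
    p=p.astype(int);return (p[...,1]>p[...,0]+40)&(p[...,1]>p[...,2]+40)
E
python3 - <<'E'
from h import *
d=np.load("top0.npy");p=cv2.imread("pics/top0.png")[:,:,::-1];P=cloud("top",d)
v,u=np.mgrid[:384,:512]
box=(u>175)&(u<300)&(v>110)&(v<295)
g=p.astype(int).min(-1);z=P[...,2]
w=box&(z>.068)&(z<.085)&(g>130)
r=cv2.minAreaRect(P[w][:,:2].astype(np.float32)*1000);print("walls",w.sum(),r,cv2.boxPoints(r),np.median(z[w]))
G=green(p)&box&(z>.03)
# biggest component
n,l,s,c=cv2.connectedComponentsWithStats(G.astype(np.uint8));k=1+s[1:,4].argmax();B=l==k
print("green",B.sum(),P[B].mean(0),cv2.minAreaRect(P[B][:,:2].astype(np.float32)*1000))
D=(u>200)&(u<220)&(v>208)&(v<287)&(z>.068)&(z<.09)
print("door",D.sum(),np.median(z[D]),cv2.minAreaRect(P[D][:,:2].astype(np.float32)*1000))
F=(u>225)&(u<275)&(v>190)&(v<225)&(z>.068)
print("fin",F.sum(),P[F].mean(0),cv2.minAreaRect(P[F][:,:2].astype(np.float32)*1000))
print("bench",np.median(z[300:340,100:400]))
for a in [(317,157),(152,215),(370,235)]: print(P[a[1],a[0]])
cv2.imwrite("pics/crop.png",cv2.resize(p[110:300,175:345,::-1],None,fx=3,fy=3,interpolation=2))
E
```

```text
walls 973 ((668.0552978515625, 12.660934448242188), (174.3438262939453, 177.3204803466797), 15.098483085632324) [[560.79846   75.55414 ]
 [606.9867   -95.64516 ]
 [775.31213  -50.23227 ]
 [729.1239   120.967026]] 0.07486225580615025
green 270 [ 0.56188247 -0.01468832  0.05465137] ((524.3221435546875, -24.97195053100586), (108.5177001953125, 44.60710525512695), 15.287035942077637)
door 442 0.07576985329517227 ((495.9663391113281, 70.84553527832031), (148.1619110107422, 27.557077407836914), 0.9983125925064087)
fin 109 [ 0.57786212 -0.00986379  0.12927275] ((533.0935668945312, -27.48517608642578), (119.89665985107422, 57.96690368652344), 19.83404541015625)
bench 0.00012544587407292696
[ 0.6778911  -0.1542306   0.10691428]
[0.56084205 0.20151758 0.05793725]
[ 0.51677988 -0.27791439  0.03173038]
```

View pics/crop.png

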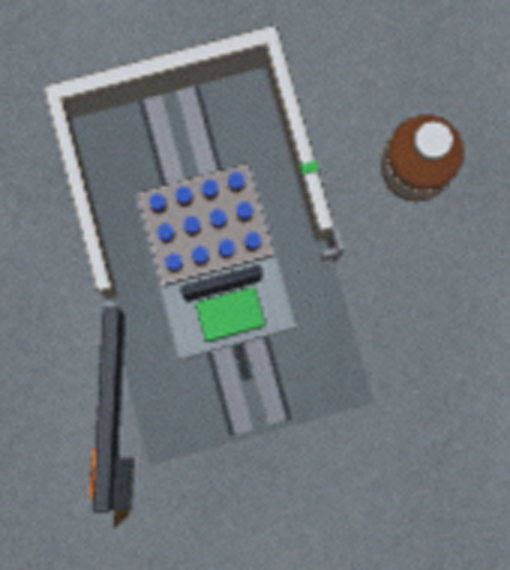

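The top view shows the open door on the left (leaf from about (212,213) to (210,280)), the green button at (252,214) and the jar at (152,215). The bottle is at (317,160) and the mouse at (370,235). I'll close the fingers, turn the tool to the station yaw and refine the poses.

```bash
cat >> h.py <<'E'
TH=np.deg2rad(15.1);O=np.array([588.1,-8.9])
X=np.array([np.cos(TH),np.sin(TH)]);Y=np.array([-X[1],X[0]])
def st(w): w=np.asarray(w)[...,:2]*1000-O;return np.stack([w@X,w@Y],-1)
def plane(n,m,z):
    c=arm.get_calibration(n);v,u=np.nonzero(m);K=c["mtx"]
    r=np.stack([(u-K[0,2])/K[0,0],(v-K[1,2])/K[1,1],np.ones(len(u))],-1)@R.from_quat(c["rotation"],scalar_first=True).as_matrix().T
    return c["position"]+r*((z-c["position"][2])/r[:,2])[:,None]
def tool():
    s=arm.sense();M=R.from_quat(s["tcp_rot"],scalar_first=True).as_matrix();return s,s["tcp_pos"],M
def delta(sx,sy,z):
    s,p,M=tool();t=np.r_[O+sx*X+sy*Y,z]
    print("t",round(s["clock"],2),"st",st(p).round(1),"z",(p[2]*1e3).round(1),"yaw",np.rad2deg(np.arctan2(M[1,0],M[0,0])).round(1),"F",s["ft_force"].round(1),"tool delta",(M.T@(t-p*1000)).round(1),"q",s["qpos"].round(2))
E
python3 -m crank '[[-1,[0,0,0],-0.15],[-1,[0,0,0],-0.15],[-1,[0,0,0],-0.15],[-1,[0,0,0],-0.145],[-1,[0,0,0],0]]' 40
python3 - <<'E'
from h import *
d=np.load("top0.npy");p=cv2.imread("pics/top0.png")[:,:,::-1];P=cloud("top",d)
v,u=np.mgrid[:384,:512]
box=(u>235)&(u<270)&(v>195)&(v<235)
g=green(p)&box
q=plane("top",g,.05);print("green st",g.sum(),st(q.mean(0)),cv2.minAreaRect(st(q).astype(np.float32)))
z=P[...,2];w=(u>175)&(u<300)&(v>110)&(v<205)&(z>.068)&(z<.085)&(p.astype(int).min(-1)>130)
s=st(P[w]);print("walls st",[np.percentile(s[:,i],[1,5,95,99]).round(1) for i in(0,1)])
r=s[s[:,0]>158];print(np.polyfit(r[:,1],r[:,0],1)); l=s[(s[:,1]>70)&(s[:,0]<150)];r=s[(s[:,1]<-70)&(s[:,0]<150)&(s[:,0]>20)];print(l.mean(0),r.mean(0),np.polyfit(l[:,0],l[:,1],1),np.polyfit(r[:,0],r[:,1],1))
D=(u>200)&(u<222)&(v>208)&(v<287)&(z>.070)&(z<.082)
s=st(P[D]);vx,vy,x0,y0=cv2.fitLine(s.astype(np.float32),2,0,.01,.01).ravel();print("door line",vx,vy,x0,y0,"leaf angle",np.arctan2(vy,vx))
delta(-27,0,.0)
delta(-27,0,100)
E
```

```text
clock: 0.72
tcp_pos: [0.1872, 0.5434, 0.2308]
tcp_rot: [-0.0, -0.13, 0.991, -0.0]
ft_force: [0.4, 0.5, -0.5]
opening: 0.002
grasp_force: 0.0
green st 270 [-26.44186469   1.20367772] ((-26.327796936035156, 1.2636661529541016), (44.48186111450195, 29.147083282470703), 89.9373550415039)
walls st [array([ 15. ,  24.7, 166.9, 168.4]), array([-87.2, -85.7,  86.9,  88.3])]
[3.85009324e-04 1.63059288e+02]
[82.40385901 83.89701447] [ 86.79693983 -82.034585  ] [1.51512631e-03 8.37721622e+01] [-1.17714824e-03 -8.19324121e+01]
door line 0.9548338 -0.29714042 -70.01738 103.203964 leaf angle -0.3016964
t 0.72 st [-243.2  637.7] z 230.8 yaw -165.0 F [ 0.4  0.5 -0.5] tool delta [-217.5 -637.1  231.1] q [ 1.1   0.31  0.05  1.3  -0.    0.84]
t 0.72 st [-243.2  637.7] z 230.8 yaw -165.0 F [ 0.4  0.5 -0.5] tool delta [-217.5 -637.2  131.1] q [ 1.1   0.31  0.05  1.3  -0.    0.84]
```

```bash
sed -i 's/O=np.array(\[588.1,-8.9\])/O=np.array([587.0,-8.1])/' h.py
python3 -m crank '[[-1,[-20,-58,0],0],[-1,[-20,-58,0],0],[-1,[-20,-58,0],0],[-1,[-20,-58,0],0],[-1,[-20,-58,0],0]]' >/dev/null
python3 -m crank '[[-1,[-20,-58,0],0],[-1,[-20,-58,0],0],[-1,[-20,-58,0],0],[-1,[-20,-58,0],0],[-1,[-20,-58,0],0]]' >/dev/null
python3 -m crank '[[-1,[-18,-56,0],0],[-1,[0,0,40],0],[-1,[0,0,40],0],[-1,[0,0,40],0],[-1,[0,0,0],0]]'
python3 -c "
from h import *
delta(-25.6,0,55)"
```

```text
clock: 2.6
tcp_pos: [0.5603, -0.0133, 0.108]
tcp_rot: [-0.004, -0.13, 0.992, 0.001]
ft_force: [0.6, -0.1, 1.0]
opening: 0.003
grasp_force: 0.0
t 2.6 st [-27.2   1.9] z 108.0 yaw -165.1 F [ 0.6 -0.1  1. ] tool delta [-1.9 -2.1 53. ] q [-0.17  0.36 -0.2   1.02  0.   -0.43]
```

```bash
python3 -m crank '[[-1,[0,-2,25],0],[-1,[0,0,20],0],[-1,[0,0,8],0],[-1,[0,0,0],0],[-1,[0,0,0],0]]'
python3 -c "
from h import *
delta(-25.6,0,43)"
python3 -m crank '[[-1,[0,0,4],0],[-1,[0,0,4],0],[-1,[0,0,4],0],[-1,[0,0,0],0],[-1,[0,0,0],0]]'
python3 -c "
from h import *
delta(-25.6,0,43)"
```

```text
clock: 3.22
tcp_pos: [0.5648, -0.0157, 0.0597]
tcp_rot: [0.001, -0.131, 0.991, -0.0]
ft_force: [-0.2, -0.2, -0.0]
opening: 0.003
grasp_force: 0.0
t 3.23 st [-23.4  -1.6] z 59.7 yaw -164.9 F [-0.2 -0.2 -0. ] tool delta [ 2.2  1.6 16.7] q [-0.17  0.4  -0.27  0.9   0.   -0.43]
clock: 3.85
tcp_pos: [0.5641, -0.0157, 0.0465]
tcp_rot: [0.0, -0.131, 0.991, -0.0]
ft_force: [0.3, -0.8, 3.3]
opening: 0.001
grasp_force: 1.8
t 3.85 st [-24.1  -1.3] z 46.5 yaw -164.9 F [ 0.3 -0.8  3.3] tool delta [1.5 1.3 3.5] q [-0.17  0.41 -0.28  0.87  0.   -0.43]
```

```bash
python3 -m crank '[[-1,[0,0,2],0],[-1,[0,0,2],0],[-1,[0,0,1],0],[-1,[0,0,0],0],[-1,[0,0,0],0]]'
python3 -c "
from h import *
delta(-25.6,0,43)"
```

```text
clock: 4.47
tcp_pos: [0.5644, -0.0156, 0.0419]
tcp_rot: [0.001, -0.131, 0.991, -0.0]
ft_force: [-0.2, 0.9, 7.2]
opening: -0.002
grasp_force: 3.8
t 4.47 st [-23.8  -1.4] z 41.9 yaw -164.9 F [-0.2  0.9  7.2] tool delta [ 1.8  1.4 -1.1] q [-0.17  0.42 -0.29  0.86  0.   -0.43]
```

```bash
python3 -m crank '[[-1,[-3,0,0.5],0],[-1,[-5,0,0],0],[-1,[-5,0,0],0],[-1,[-5,0,0],0],[-1,[-5,0,0],0]]'
python3 -m crank '[[-1,[-5,0,0],0],[-1,[-5,0,0],0],[-1,[-5,0,0],0],[-1,[-3,0,0],0],[-1,[0,0,0],0]]'
python3 - <<'E'
from h import *
delta(29,0,43)
p,P=look("top");cv2.imwrite("pics/c2.png",cv2.resize(p[110:300,175:345,::-1],None,fx=3,fy=3,interpolation=2))
E
```

```text
clock: 5.1
tcp_pos: [0.5869, -0.0095, 0.0419]
tcp_rot: [0.001, -0.131, 0.991, -0.0]
ft_force: [-0.5, 0.8, 10.6]
opening: -0.005
grasp_force: 5.0
clock: 5.72
tcp_pos: [0.6047, -0.0047, 0.0419]
tcp_rot: [0.001, -0.131, 0.991, 0.0]
ft_force: [0.0, 1.6, 9.1]
opening: 0.002
grasp_force: 4.5
t 5.72 st [18.  -1.4] z 41.9 yaw -164.9 F [0.  1.6 9.1] tool delta [-11.    1.4  -1.1] q [-0.14  0.49 -0.18  0.9   0.   -0.4 ]
```

View pics/c2.png

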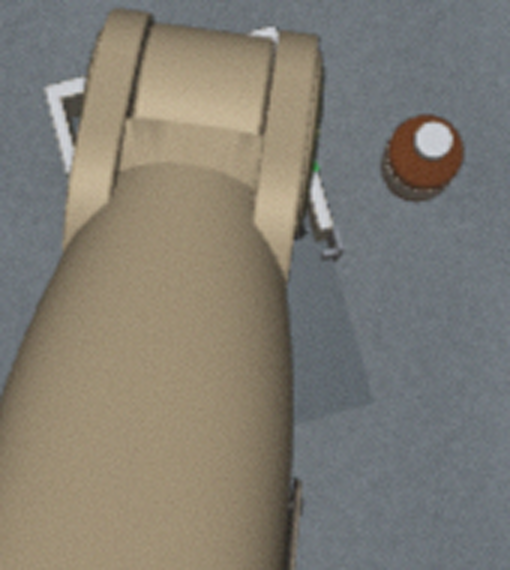

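The arm hides the tray from above, so I'll keep pushing until the sideways force shows the stop.

```bash
python3 -m crank '[[-1,[-5,0,0],0],[-1,[-4,0,0],0],[-1,[-2,0,0],0],[-1,[-1,0,0],0],[-1,[0,0,0],0]]'
python3 -c "
from h import *
delta(29,0,43)"
python3 -m crank '[[-1,[-2,0,0],0],[-1,[-1.5,0,0],0],[-1,[-1.5,0,0],0],[-1,[-1,0,0],0],[-1,[0,0,0],0]]'
python3 -c "
from h import *
delta(29,0,43)"
```

```text
clock: 6.4
tcp_pos: [0.616, -0.0017, 0.0419]
tcp_rot: [0.001, -0.131, 0.991, -0.0]
ft_force: [-0.4, 1.2, 8.8]
opening: 0.001
grasp_force: 4.6
t 6.4 st [29.6 -1.4] z 41.9 yaw -164.9 F [-0.4  1.2  8.8] tool delta [ 0.6  1.4 -1.1] q [-0.13  0.5  -0.15  0.92  0.   -0.4 ]
clock: 7.02
tcp_pos: [0.6169, -0.0013, 0.0415]
tcp_rot: [-0.003, -0.131, 0.991, -0.001]
ft_force: [-12.1, -3.8, 17.9]
opening: 0.002
grasp_force: 8.9
t 7.03 st [30.6 -1.3] z 41.5 yaw -165.0 F [-12.1  -3.8  17.9] tool delta [ 1.7  1.3 -1.5] q [-0.13  0.51 -0.13  0.93 -0.   -0.39]
```

```bash
python3 -m crank '[[-1,[2,0,-3],0],[-1,[1,0,-6],0],[-1,[0,0,-10],0],[-1,[0,0,-30],0],[-1,[0,0,-50],0]]'
python3 -m crank '[[-1,[0,0,-40],0],[-1,[40,40,0],0.15],[-1,[60,60,0],0],[-1,[60,60,0],0],[-1,[0,0,0],0]]'
python3 - <<'E'
from h import *
delta(-40,180,130)
for n in("top","side"):
    p,P=look(n);cv2.imwrite(f"pics/{n}3.png",p[:,:,::-1] if n=="side" else cv2.resize(p[110:300,175:345,::-1],None,fx=3,fy=3,interpolation=2))
    if n=="top":
        g=green(p);g[:,:235]=0;g[:,270:]=0;g[:170]=0;g[240:]=0
        if g.sum()>20:
            q=plane("top",g,.05);print("green st",g.sum(),st(q.mean(0)),"z",np.median(P[g][:,2]),cv2.minAreaRect(st(q).astype(np.float32)))
E
```

```text
clock: 7.65
tcp_pos: [0.6167, -0.0007, 0.139]
tcp_rot: [-0.002, -0.131, 0.991, 0.001]
ft_force: [1.5, -1.1, -0.4]
opening: -0.002
grasp_force: 0.0
clock: 8.28
tcp_pos: [0.4673, 0.1072, 0.1801]
tcp_rot: [-0.001, -0.059, 0.998, 0.0]
ft_force: [0.6, 0.1, 0.6]
opening: -0.004
grasp_force: 0.0
t 8.28 st [-85.5 142.5] z 180.1 yaw -173.3 F [0.6 0.1 0.6] tool delta [-39.7  43.7  50. ] q [ 0.06  0.15 -0.29  1.13  0.   -0.06]
green st 266 [28.25887404 -0.07134431] z 0.05085153818340349 ((28.43415069580078, -0.10420799255371094), (44.97510528564453, 29.246904373168945), 88.90013885498047)
```

View pics/top3.png

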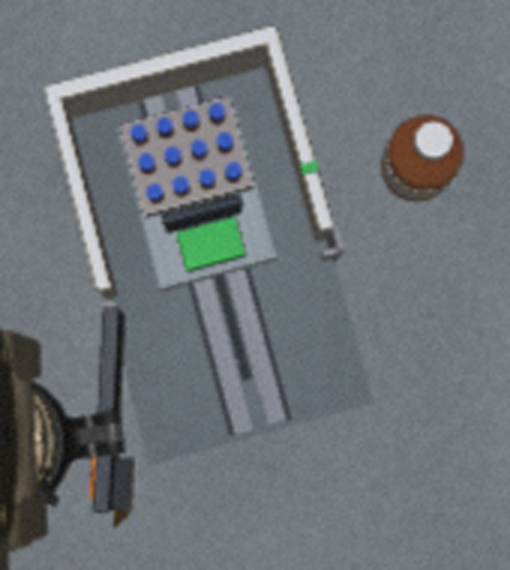

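The tray is home (button at station x = 28.3 mm, near 29) and the button is up (z about 51 mm). Next I'll turn the tool and go to the door pad.

```bash
cat >> h.py <<'E'
def door(th,h,z=38,r=118):
    c,s=np.cos(th),np.sin(th);t=np.array([-r*s-h*c,75-r*c+h*s])
    S,p,M=tool();yaw=np.arctan2(M[1,0],M[0,0]);dy=(TH+np.pi-th-yaw+np.pi)%(2*np.pi)-np.pi
    print("door",th,"turn",round(-dy,3));delta(t[0],t[1],z)
def pad():
    "door angle from the side camera's view of the orange pad is not needed: take the leaf top seen from above"
    p,P=look("top");z=P[...,2];s=st(P);m=(z>.070)&(z<.082)&(p.astype(int).max(-1)<95)&(np.hypot(s[...,0],s[...,1]-75)<165)&(s[...,0]<12)
    if m.sum()>30:
        q=s[m];vx,vy,x0,y0=cv2.fitLine(q.astype(np.float32),2,0,.01,.01).ravel();d=np.array([vx,vy]);d*=np.sign(d@(q.mean(0)-[0,75]));print("leaf px",m.sum(),"angle",np.arctan2(-d[0],-d[1]))
E
python3 -m crank '[[-1,[0,0,0],0.173],[-1,[0,0,0],0.173],[-1,[0,0,0],0.173],[-1,[0,0,0],0.173],[-1,[0,0,0],0.173]]' >/dev/null
python3 -m crank '[[-1,[0,0,0],0.173],[-1,[0,0,0],0.173],[-1,[0,0,0],0.173],[-1,[0,0,0],0.173],[-1,[0,0,0],0.17]]'
python3 -c "
from h import *
door(1.872,50)"
```

```text
clock: 9.62
tcp_pos: [0.473, 0.1041, 0.1799]
tcp_rot: [0.0, 0.725, 0.689, 0.0]
ft_force: [-0.1, -0.4, 0.1]
opening: -0.0
grasp_force: 0.0
door 1.872 turn -0.013
t 9.62 st [-80.8 138. ] z 179.9 yaw 87.1 F [-0.1 -0.4  0.1] tool delta [ 13.5 -22.5 141.9] q [ 0.05  0.16 -0.28  1.13  0.    1.67]
```

```bash
python3 -m crank '[[-1,[14,-22,0],0],[-1,[0,0,40],0],[-1,[0,0,50],0],[-1,[0,0,50],0],[-1,[0,0,2],0]]'
python3 - <<'E'
from h import *
door(1.872,26)
p,P=look("side");cv2.imwrite("pics/s4.png",cv2.resize(p[140:330,140:360,::-1],None,fx=3,fy=3,interpolation=2))
E
```

```text
clock: 10.25
tcp_pos: [0.4478, 0.1189, 0.0349]
tcp_rot: [-0.002, 0.723, 0.691, -0.003]
ft_force: [-1.0, 0.9, 0.5]
opening: 0.001
grasp_force: 0.0
door 1.872 turn -0.007
t 10.25 st [-101.3  158.9] z 34.9 yaw 87.5 F [-1.   0.9  0.5] tool delta [-24.1   3.8  -3.1] q [ 0.09  0.27 -0.54  0.77  0.    1.7 ]
```

View pics/s4.png

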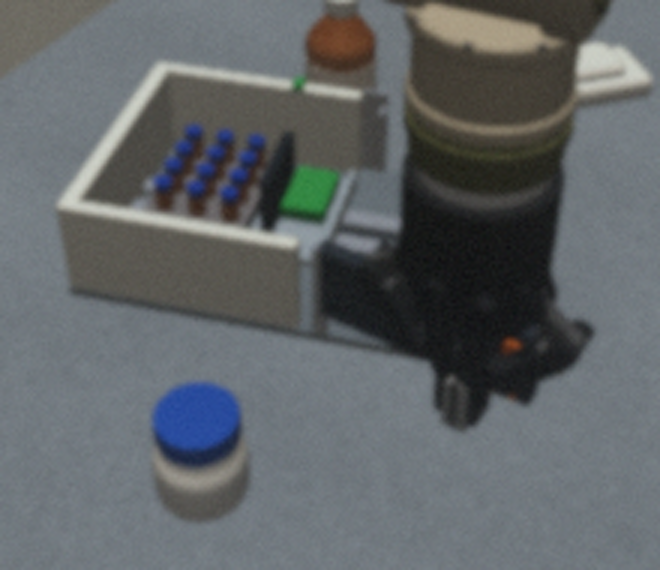

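```bash
python3 -m crank '[[-1,[-12,4,-2],0],[-1,[-10,0,0],0],[-1,[-4,0,0],0],[-1,[-11.9,-2,0],-0.1],[-1,[-11.9,-2,0],-0.1]]'
python3 -m crank '[[-1,[-11.9,-2,0],-0.1],[-1,[-11.9,-2,0],-0.1],[-1,[-11.9,-2,0],-0.1],[-1,[-11.9,-2,0],-0.1],[-1,[0,0,0],0]]'
python3 - <<'E'
from h import *
door(1.272,24);pad()
p,P=look("side");cv2.imwrite("pics/s5.png",cv2.resize(p[140:330,140:360,::-1],None,fx=3,fy=3,interpolation=2))
E
```

```text
clock: 10.92
tcp_pos: [0.4492, 0.0697, 0.0407]
tcp_rot: [0.001, 0.648, 0.761, 0.001]
ft_force: [0.9, 0.5, -1.1]
opening: -0.0
grasp_force: 0.4
clock: 11.55
tcp_pos: [0.456, 0.0218, 0.0404]
tcp_rot: [0.001, 0.487, 0.874, 0.0]
ft_force: [-0.5, 1.1, -0.3]
opening: 0.001
grasp_force: 0.0
door 1.272 turn -0.008
t 11.55 st [-118.7   62.9] z 40.4 yaw 121.8 F [-0.5  1.1 -0.3] tool delta [ 0.6 -1.   2.4] q [-0.13  0.24 -0.56  0.77  0.    0.89]
leaf px 119 angle 1.1839511
```

View pics/s5.png

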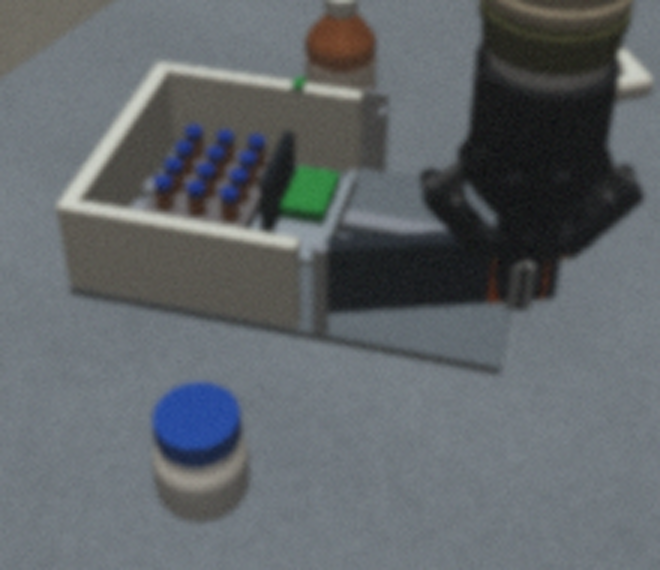

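The door is following the fingers, which sit mid-pad. Continuing along the arc.

```bash
python3 -m crank '[[-1,[-11.9,-2,1],-0.1],[-1,[-11.9,-2,0],-0.1],[-1,[-11.9,-2,0],-0.1],[-1,[-11.9,-2,0],-0.1],[-1,[-11.9,-2,0],-0.1]]'
python3 -m crank '[[-1,[-11.9,-2,0],-0.1],[-1,[-11.9,-2,0],-0.1],[-1,[-11.9,-2,0],-0.1],[-1,[-11.9,-2,0],-0.1],[-1,[0,0,0],0]]'
python3 - <<'E'
from h import *
door(0.372,26);pad()
E
```

```text
clock: 12.28
tcp_pos: [0.4883, -0.0266, 0.0388]
tcp_rot: [-0.0, 0.253, 0.968, 0.0]
ft_force: [-0.6, 0.7, -0.3]
opening: -0.0
grasp_force: 0.4
clock: 12.9
tcp_pos: [0.5307, -0.0512, 0.0388]
tcp_rot: [0.0, 0.058, 0.998, 0.0]
ft_force: [-0.3, 0.2, 0.1]
opening: -0.002
grasp_force: 0.0
door 0.372 turn -0.007
t 12.9 st [-65.6 -26.9] z 38.8 yaw 173.4 F [-0.3  0.2  0.1] tool delta [1.9 0.8 0.8] q [-0.25  0.37 -0.37  0.83  0.   -0.13]
leaf px 93 angle 0.32352096
```

```bash
python3 -m crank '[[-1,[-7.1,-1.4,0],-0.06],[-1,[-7.1,-1.4,0],-0.06],[-1,[-7.1,-1.4,0],-0.06],[-1,[-7.1,-1.4,0],-0.06],[-1,[0,0,0],0]]'
python3 -c "
from h import *
door(0.132,26)"
python3 -m crank '[[-1,[-4.8,-1,0],-0.04],[-1,[-4.8,-1,0],-0.04],[-1,[-4.8,-1,0],-0.04],[-1,[0,0,0],0],[-1,[0,0,0],0]]'
python3 - <<'E'
from h import *
door(0.0,26);pad()
E
```

```text
clock: 13.58
tcp_pos: [0.558, -0.0573, 0.0388]
tcp_rot: [-0.0, -0.062, 0.998, 0.0]
ft_force: [0.3, 0.3, 1.2]
opening: 0.001
grasp_force: 0.0
door 0.132 turn -0.007
t 13.57 st [-40.8 -39.9] z 38.8 yaw -172.9 F [0.3 0.3 1.2] tool delta [0.7 1.3 0.8] q [-0.25  0.42 -0.3   0.85  0.   -0.37]
clock: 14.2
tcp_pos: [0.5726, -0.058, 0.0388]
tcp_rot: [-0.0, -0.122, 0.993, 0.0]
ft_force: [0.4, -0.5, -0.4]
opening: -0.003
grasp_force: 0.1
door 0.0 turn -0.019
t 14.2 st [-26.9 -44.4] z 38.8 yaw -166.0 F [ 0.4 -0.5 -0.4] tool delta [-0.9  1.5  0.8] q [-0.24  0.44 -0.26  0.87  0.   -0.49]
leaf px 105 angle -0.014152125
```

```bash
python3 -m crank '[[-1,[-2,0,0],0],[-1,[-2,0,0],0],[-1,[0,0,0],0],[-1,[0,0,0],0],[-1,[0,0,0],0]]'
python3 -c "
from h import *
door(0.0,26)"
python3 -m crank '[[-1,[-2,0,0],0],[-1,[-2,0,0],0],[-1,[0,0,0],0],[-1,[0,0,0],0],[-1,[0,0,0],0]]'
python3 - <<'E'
from h import *
door(0.0,26);pad()
E
```

```text
clock: 14.88
tcp_pos: [0.5738, -0.0578, 0.0387]
tcp_rot: [-0.003, -0.122, 0.993, -0.0]
ft_force: [-8.5, -4.2, 7.0]
opening: -0.003
grasp_force: 4.9
door 0.0 turn -0.019
t 14.88 st [-25.7 -44.6] z 38.7 yaw -166.0 F [-8.5 -4.2  7. ] tool delta [0.3 1.6 0.7] q [-0.24  0.45 -0.25  0.88 -0.   -0.48]
clock: 15.5
tcp_pos: [0.5738, -0.0578, 0.0386]
tcp_rot: [-0.006, -0.122, 0.993, -0.001]
ft_force: [-20.4, -7.2, 15.1]
opening: 0.002
grasp_force: 10.7
door 0.0 turn -0.02
t 15.5 st [-25.7 -44.5] z 38.6 yaw -166.0 F [-20.4  -7.2  15.1] tool delta [0.4 1.5 0.6] q [-0.24  0.45 -0.24  0.89 -0.01 -0.48]
leaf px 106 angle -0.04195519
```

A firm stop at over 20 N, well above the 3–7 N ride, so the door should be latched. I'll back away and check.

```bash
python3 -m crank '[[-1,[6,0,0],0],[-1,[15,0,0],0],[-1,[30,0,0],0],[-1,[0,0,-40],0],[-1,[0,0,-60],0]]'
python3 -m crank '[[-1,[60,0,-20],0],[-1,[0,60,0],0],[-1,[0,60,0],0],[-1,[0,60,0],0],[-1,[0,60,0],0]]'
python3 -m crank '[[-1,[0,0,0],0],[-1,[0,0,0],0],[-1,[0,0,0],0],[-1,[0,0,0],0],[-1,[0,0,0],0]]'
python3 - <<'E'
from h import *
delta(0,0,0);pad()
p,P=look("top");cv2.imwrite("pics/t6.png",cv2.resize(p[110:300,175:345,::-1],None,fx=3,fy=3,interpolation=2))
g=green(p);g[:,:235]=0;g[:,270:]=0;g[:170]=0;g[240:]=0
q=plane("top",g,.05);print("green",g.sum(),st(q.mean(0)),np.median(P[g][:,2]))
E
```

```text
clock: 16.18
tcp_pos: [0.5297, -0.0683, 0.1381]
tcp_rot: [-0.002, -0.122, 0.992, 0.001]
ft_force: [0.5, 0.1, -0.1]
opening: -0.004
grasp_force: 0.0
clock: 16.8
tcp_pos: [0.4154, 0.1514, 0.1591]
tcp_rot: [0.001, -0.122, 0.993, 0.0]
ft_force: [1.2, 1.3, -0.4]
opening: -0.001
grasp_force: 0.0
clock: 17.42
tcp_pos: [0.4156, 0.1487, 0.1585]
tcp_rot: [-0.0, -0.122, 0.993, 0.0]
ft_force: [-0.4, 0.1, -0.1]
opening: 0.004
grasp_force: 0.0
t 17.43 st [-124.6  196.1] z 158.5 yaw -166.0 F [-0.4  0.1 -0.1] tool delta [-128.4 -193.6  158.5] q [ 0.16  0.09 -0.41  1.06  0.   -0.08]
leaf px 241 angle -0.017461495
green 266 [28.25887404 -0.07134431] 0.05098617111768067
```

View pics/t6.png

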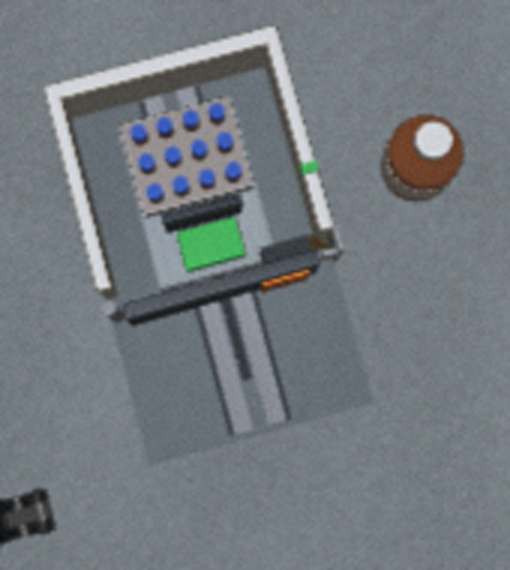

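The door is shut along the doorway, with the brass tongue at crop (320,243) behind the strike at (335,253). The button is unchanged and up at (212,243), and the bottle hasn't moved. Handing in.

```bash
python3 -c "
from station import arm
print(arm.close_job())"
```

```text
the job is handed in; nothing more can be done
None
```

The job is handed in: the tray is fully home with its release button up, the door looks latched (firm stop at over 20 N, tongue seen behind the strike), and the hand is clear; the judge returned no verdict.

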